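# Sort the bench leftovers into trays and the push-button drawer

## Task

Clear the four leftovers from the front of the bench: lay the two plugs in the blue tray, one in each of its two bays, lay the red abrasive block in the yellow tray, and put the blue USB stick away in the drawer of the small grey box. The drawer is latched shut and springs out by itself when the red button on top of the box is pressed; leave it standing open. Do not disturb the solder spool or the marker pen.

Things in the scene. Friction and masses are not known exactly. Their poses are not given: they have to be found in the camera images.
- jack_plug: jack plug lying flat, black sleeve and cream-brass shell, a plug; 72 mm long along its own y, 13 mm wide along its x (its solid core is 10 wide, 8 high), 13 mm high. Origin: middle of its underside, z up.
- banana_plug: banana plug lying flat, a plug; grey sleeve with a thin metal pin; 47 mm long along its own y, 11 mm wide along x, 10 mm high. The sleeve reaches from y = -8 to +24 mm, the 4 mm thick pin from y = -8 to -24 mm. Origin: middle of the underside (of the whole length), z up; grip the sleeve at about y = +8 mm.
- abrasive_block: red abrasive block lying flat, 48 mm long along its own y, 26 mm wide along x, 15 mm high. Origin: middle of its underside, z up.
- usb_stick: blue USB stick with a grey metal end, lying flat, 54 mm long along its own y, 18 mm wide along x, 9 mm high. Origin: middle of its underside, z up.
- plug_tray: blue open tray fixed to the bench, 110 mm along its own x, 170 mm along its y, 18 mm high, walls and floor 4 mm thick. A 4 mm wide, 17 mm high divider along x at y = 0 makes two bays, each 102 mm (x) by 79 mm (y), with centres at y = +41.5 and -41.5 mm. Its own x points roughly away from the robot. Origin: middle of its underside, on the bench.
- abrasive_tray: yellow open tray fixed to the bench, 110 mm along its own x, 100 mm along its y, 18 mm high, walls and floor 4 mm thick, one bay of 102 x 92 mm. Its own x points roughly away from the robot. Origin: middle of its underside, on the bench.
- drawer_floor (a point): point on the inner floor of the grey box's drawer, 7 mm above the bench, moving with it: 85 mm towards the robot (box -x) when freed; a 0.7 N spring keeps it out. Axes of the box: x roughly away from the robot, z up. When out, the open part is x -43 to +42 mm, y -41 to +41 mm of this point, side walls 22 mm high, front wall 46; lay the stick along x. Fixed box: 110 (x) by 100 (y) by 56 mm high.
- button_top (a point): centre of the top of the red round push button (26 mm across) on the grey box, 67 mm above the bench. Pressing it down 4.5 mm (3 N) frees the drawer; full travel 8 mm (4.5 N); it springs back. Axes as the box; it lies 34 mm behind (+x of) drawer_floor while the drawer is latched shut (as at the start), 119 mm when fully out.
- solder_spool: bystander to leave alone: black-flanged spool of solder wire standing on the bench, 58 mm across, 36 mm high. Origin: middle of its underside.
- marker_black: bystander to leave alone: grey and black marker pen lying on the bench, 132 mm long along its own y, 14 mm thick. Origin: middle of its underside.

How it is judged (in metres and radians):
At the end, for the whole second after the job is handed in: Plugs on the blue tray's floor, one in each bay; abrasive block on the yellow tray's floor; USB stick on the drawer's floor, within 42 mm (lengthwise) and 38 mm (sideways) of drawer_floor; drawer at least 60 mm out; all four released and at rest (((y of jack_plug in the frame of plug_tray between 0.006 and 0.078 m and y of banana_plug in the frame of plug_tray between -0.078 and -0.006 m) or (y of jack_plug in the frame of plug_tray between -0.078 and -0.006 m and y of banana_plug in the frame of plug_tray between 0.006 and 0.078 m)) and x of jack_plug in the frame of plug_tray between -0.045 and 0.045 m and z of each of jack_plug, banana_plug in the frame of plug_tray below 0.015 m and x of banana_plug in the frame of plug_tray between -0.045 and 0.045 m and x of abrasive_block in the frame of abrasive_tray between -0.045 and 0.045 m and y of abrasive_block in the frame of abrasive_tray between -0.042 and 0.042 m and z of abrasive_block in the frame of abrasive_tray below 0.012 m and x of usb_stick in the frame of drawer_floor between -0.042 and 0.042 m and y of usb_stick in the frame of drawer_floor between -0.038 and 0.038 m and z of usb_stick in the frame of drawer_floor between -0.006 and 0.01 m and horizontal distance between drawer_floor and button_top above 0.094 m and linear speed of each of jack_plug, banana_plug, abrasive_block, usb_stick below 0.02 m/s); the robot touches nothing.
It fails at once if the solder spool is pushed more than 30 mm from its place (distance of solder_spool from where it was at the start of the episode above 0.03 m).
It fails at once if the marker pen is pushed more than 30 mm from its place (distance of marker_black from where it was at the start of the episode above 0.03 m).
It also fails if it takes over 104 s, if anything falls off the work surface, if the arm or the gripper's body presses on something with over 40 N, if the wrist force passes 120 N, or if a joint passes its speed limit or range.

## Robot

A 6-joint arm with a two-finger parallel gripper is mounted at the origin on a cart in front of the work surface, level with it; the furniture and walls round the work are solid. World frame = base frame: x ahead of the robot, y to its left, z up, the work surface at z = 0. Lengths are in mm, angles in degrees, forces in N, time in s.
With the tool pointing down it reaches from about 275 to 1000 mm from the base axis. Payload 8.4 kg.
Tool frame: the origin (TCP) lies midway between the tips of the shut fingers; the grasp point (between the pads) lies 19 mm behind it; z points along the fingers, y is the line along which they close (so a half turn about z gives the same grasp; the last joint's range is limited). The gripper opens to 85 mm and grips with 20 to 120 N. Pads are 22 mm wide; open, the fingers measure 114 mm over their backs; the gripper's body (76 mm by 85 mm) begins 54 mm behind the grasp point. The pads swing forward as they close: fully open they stand 13 mm farther back than shut.
Start: joints at [68.732, 20.225, 93.587, -0, 66.188, -0.138], TCP at [225.309, 582.978, 192.381] pointing down, gripper open.
Joint ranges: [-150.9, 150.9], [-52.94, 120.26], [3.33, 152.33], [-74.26, 254.26], [0, 154.13], [-172.89, 172.89]. Speed limits (degrees/s): [127.2, 127.2, 159.86, 180, 180, 180].

## Interface

Orientations are given as [roll, pitch, yaw] about the fixed x, y, z axes, in that order (R = Rz(yaw) Ry(pitch) Rx(roll)).
In Python, from workcell import * gives the robot as it stands. The module is installed in compiled form; this text tells all that it offers.
- The arm moves only by the tool step_arm, never from a script. Its argument "steps" is a list of rows, each an object of numbers: "tx", "ty", "tz": the shift along the tool's x, y, z in units of 50 mm (1.0 is 50 mm); "yaw": the turn about the tool's z in units of 5 degrees (1.0 is 5 degrees); "hand": the finger opening in mm, from 0 to 85.4. A call has exactly 8 rows; each row shifts and turns the commanded pose from where the row before left it, along the tool's axes as they then stand; what a row does not reach is not made up. A row lasts 1/8 s, in which the tool goes at most 62.5 mm and 10.7 degrees, less where a joint would pass 70% of its speed; a pose out of reach is approached as far as the arm can. A call is refused whole if a number of a shift passes 1 or a number of a turn 1, either way. A call with a gripper value outside its range is refused whole. The fingers move at their own pace and stop on an object; "grip_force" is the grip in N (left out, the last holds). Time passes only in rows, so rows that do not move let the fingers close, or fill a call up. It gives the time, the measured TCP pose, the force, the opening and the grip force at its end, in the units of the state.
- get_obs(): the state, without advancing time (a new reading comes with each control period).
- grab_frame(name): name is "side" or "top"; returns the picture (400x640x3 uint8, red, green, blue); there is no depth.
- calibration(name): a dict with "K" (3x3 intrinsics, pixels), "R" (3x3) and "t" (3): a world point X has camera coordinates R X + t. Camera axes: x right, y down, z forward; pixel columns grow to the right and rows downward; lengths in mm; the calibration is good to about 2 mm. A picture is of the moment at which its call begins. calibration takes no time and is no camera call.
- job_done(): hands the job in; it is judged then, once.
The state is a dict: "time_s": time; "q": joint angles; "dq": joint speeds; "effort": joint torques, N m; "ee_pos": TCP position; "tcp_rot": TCP orientation; "contact_force": force on the tool from outside, world axes, zero at the start; "ft_torque": the same for the moment, N m; "gripper_width": opening from 0.0 (shut) to 1.0 (fully open); "finger_force": force on a finger pad.
Only numpy, scipy, OpenCV 4.12 (cv2) and the standard library are available. Lean on these libraries where they do the work, as an engineer would, in place of code of your own. Each camera call takes 0.05 s, during which the arm holds its last target. There are 200 camera calls.

## Working session

There is one attempt and no reset: what is moved stays moved. The work goes in short steps, Python scripts to look and compute and a tool call to move; the robot and the scene stay as the last step left them, time stands still between calls to the robot, and variables do not carry over. Pictures are saved under pics/ and viewed, at most 14 in all, crops included, and the job is handed in when it is done.

Besides the shell and the picture viewer there is one more tool, called after ">>>" by a JSON object that holds its "op" and its "data", one argument or row to a line. step_arm: Moves the arm, as the interface text tells. Its arguments: {"type":"object","properties":{"steps":{"type":"array"},"grip_force":{"type":"number"}},"required":["steps"]}

```bash
mkdir -p pics; cat > h.py <<'E'
from workcell import *
import numpy as np, cv2
def snap(n,f):
    im=grab_frame(n); cv2.imwrite('pics/'+f,cv2.cvtColor(np.asarray(im),cv2.COLOR_RGB2BGR)); return np.asarray(im)
def ray(n,u,v,z):
    c=calibration(n);K,R,t=[np.array(c[k],float) for k in('K','R','t')]
    d=R.T@np.linalg.solve(K,[u,v,1.]);o=-R.T@t
    return (o+d*(z-o[2])/d[2])[:2]
E
python3 - <<'E'
from h import *
for n in('top','side'):
    snap(n,n+'0.png'); c=calibration(n); R=np.array(c['R']);print(n,(-R.T@np.array(c['t'])).round(),R.round(2).tolist(),np.array(c['K']).round(1).tolist())
o=get_obs();print(o)
E
```

```text
top [ 383.   11. 1266.] [[0.01, -1.0, -0.0], [-0.99, -0.01, -0.12], [0.12, 0.0, -0.99]] [[477.5, 0.0, 320.6], [0.0, 477.5, 202.6], [0.0, 0.0, 1.0]]
side [453. 832. 518.] [[-0.99, -0.12, 0.02], [-0.08, 0.47, -0.88], [0.09, -0.88, -0.47]] [[378.1, 0.0, 318.0], [0.0, 378.1, 205.6], [0.0, 0.0, 1.0]]
{'time_s': 0.1, 'q': array([ 6.87339738e+01,  2.02575983e+01,  9.36253989e+01,  3.42226449e-04,
        6.61882641e+01, -1.37639168e-01]), 'dq': array([-0.00179682, -0.05808925, -0.0151674 ,  0.00642707,  0.05116342,
       -0.02829558]), 'effort': array([ 4.89529994e-04, -6.06356907e+01, -3.42820323e+01,  5.94139487e-05,
        4.03144746e-03,  2.64214412e-05]), 'ee_pos': array([225.11112917, 582.53473429, 191.74245568]), 'tcp_rot': array([-1.79928740e+02, -4.84109821e-04,  1.58871474e+02]), 'contact_force': array([-0.23301997,  0.70348036, -0.07750323]), 'ft_torque': array([ 0.0141058 , -0.01128717, -0.02035115]), 'finger_force': 0.0, 'gripper_width': 0.9999862165007296}
```

View pics/top0.png

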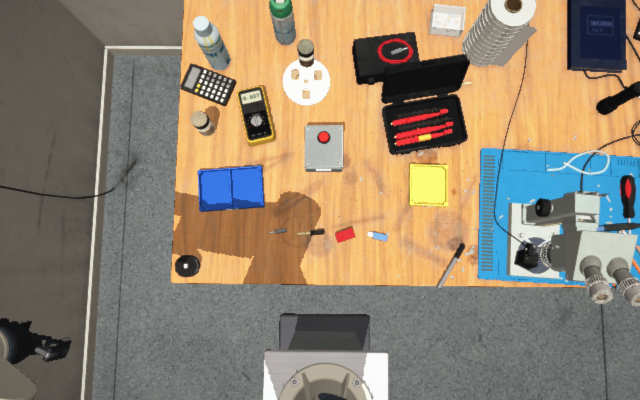

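View pics/side0.png

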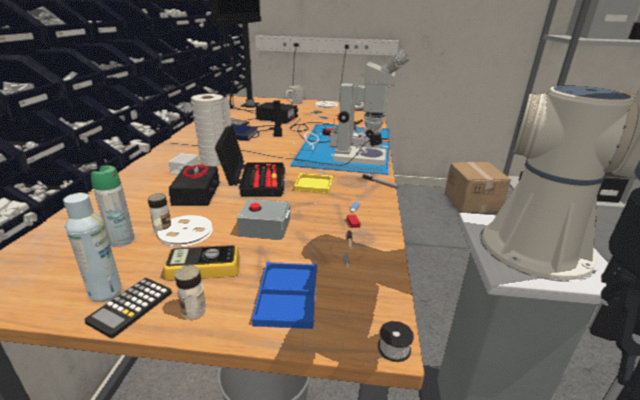

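The top view shows, from left to right: blue tray (231,188), banana plug (278,231), jack plug (311,232), red block (345,234), USB stick (377,236), grey box with its button at (323,137), yellow tray (428,185), spool (187,266) and marker (450,265). Next I'll segment these.

```bash
cat > m.py <<'E'
from h import *
im=cv2.imread('pics/top0.png'); hsv=cv2.cvtColor(im,cv2.COLOR_BGR2HSV)
def comp(name,mask,box,z,minA=8):
    u0,v0,u1,v1=box; m=np.zeros_like(mask); m[v0:v1,u0:u1]=mask[v0:v1,u0:u1]
    cs,_=cv2.findContours(m.astype(np.uint8),cv2.RETR_EXTERNAL,cv2.CHAIN_APPROX_NONE)
    p=np.vstack([c for c in cs if len(c)>=minA])[:,0]
    w=np.array([ray('top',a,b,z) for a,b in p],np.float32)
    r=cv2.minAreaRect(w); print(name,np.round(r[0],1),np.round(r[1],1),round(r[2],1),p.min(0),p.max(0))
H,S,V=[hsv[...,i].astype(int) for i in range(3)]
blue=(H>100)&(H<130)&(S>120)
comp('ptray',blue,(190,155,275,220),18)
comp('ytray',(H>22)&(H<35)&(S>120)&(V>120),(400,155,460,215),18)
red=((H<6)|(H>172))&(S>150)&(V>80)
comp('button',red,(310,125,340,150),67,4)
comp('block',red,(330,222,360,248),15)
grey=(S<60)
comp('box',grey&(V>70),(298,118,350,178),56)
stick=((H>90)&(H<130)&(S>50))|((S<60)&(V>110))
comp('stick',stick,(362,226,394,246),9)
E
python3 m.py; python3 - <<'E'
import cv2
im=cv2.imread('pics/top0.png')
cv2.imwrite('pics/z0.png',cv2.resize(im[215:255,262:394],None,fx=6,fy=6,interpolation=cv2.INTER_NEAREST))
E
```

```text
ptray [572.7 254.1] [109.9 169.7] 4.7 [198 166] [263 210]
ytray [ 585.9 -269.3] [102.5 112.1] 89.3 [409 164] [448 206]
button [700.    9.3] [26.4 23.2] 0.5 [319 132] [328 142]
block [452.3 -48.2] [25.6 46.5] 18.9 [335 228] [354 241]
box [674.   9.] [121.7  96.4] 0.5 [305 125] [342 171]
stick [ 450.1 -134.7] [54.9 19.9] 85.8 [367 232] [388 240]
```

View pics/z0.png

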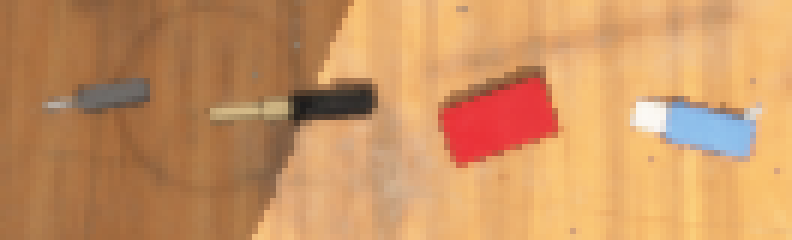

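The crop shows, in crop pixels at 6x from offset (262,215): banana sleeve (78,98)–(149,90) with its pin tip at (45,104), jack (208,113)–(376,101), block corners around (498,117), and stick (632,115)–(756,140).

```bash
python3 - <<'E'
from h import *
def P(x,y,z): return ray('top',262+x/6-.5,215+y/6-.5,z)
for n,a,b,z in(('banana',(78,98),(149,90),8),('bananaAll',(45,104),(149,90),8),('jack',(208,113),(376,101),10),('blockshort',(440,117),(556,121),15),('blockL',(451,138),(549,101),15),('stick',(632,115),(756,140),9)):
    p,q=P(*a,z),P(*b,z);d=q-p;print(n,(p+q)/2,np.linalg.norm(d),np.degrees(np.arctan2(d[1],d[0])))
# side-view check
def proj(n,X):
    c=calibration(n);x=np.array(c['K'])@(np.array(c['R'])@X+np.array(c['t']));return (x[:2]/x[2]).round(1)
for X in((456,103,10),(452,44,10),(452,-48,15),(450,-135,9),(700,9,67),(573,254,18),(586,-269,18)): print(X,proj('side',np.array(X,float)))
print(get_obs()['tcp_rot'])
E
```

```text
banana [462.83604921 120.55641005] 31.366972031281907 -83.01750565841431
bananaAll [461.44917562 127.77745117] 46.04994082372481 -81.77629970733902
jack [457.75315778  41.99345476] 73.83172359548473 -85.36874523343684
blockshort [453.07599319 -48.07932673] 50.63358136479748 -91.42797710943007
blockL [452.87234246 -48.97196098] 45.793186566806284 -68.82356405858324
stick [ 450.51127632 -134.24446794] 55.26478735056169 -100.87581071126938
(456, 103, 10) [347.9 252. ]
(452, 44, 10) [350.6 238.4]
(452, -48, 15) [352.1 218.2]
(450, -135, 9) [353.8 205.1]
(700, 9, 67) [254.6 203.8]
(573, 254, 18) [285.9 287. ]
(586, -269, 18) [312.9 180. ]
[-1.79928740e+02 -4.84109821e-04  1.58871474e+02]
```

>>> {"op": "step_arm", "data": {
  "steps": [
    {"tx": -0.68,"ty": -0.38,"yaw": 1,"hand": 0},
    {"tx": -0.71,"ty": -0.32,"yaw": 1,"hand": 0},
    {"tx": -0.74,"ty": -0.26,"yaw": 1,"hand": 0},
    {"tx": -0.76,"ty": -0.19,"yaw": 1,"hand": 0},
    {"tx": -0.77,"ty": -0.12,"yaw": 1,"hand": 0},
    {"tx": -0.78,"ty": -0.06,"yaw": 1,"hand": 0},
    {"tx": -0.78,"ty": 0,"yaw": 1,"hand": 0},
    {"tx": -0.78,"ty": 0.08,"yaw": 1,"hand": 0}
  ],
  "grip_force": 30
}}

```text
validation failed for argument at $.st...
```

```bash
cat > g.py <<'E'
# usage: g.py x y z angle(tool y)  -> total shifts in units if turn is done first / last
import sys; from h import *
T=list(map(float,sys.argv[1:5])); o=get_obs(); p=np.array(o['ee_pos']); a=o['tcp_rot'][2]-90
d=np.array(T[:3])-p
def u(a): 
    a=np.radians(a); return np.round([(-d[0]*np.sin(a)+d[1]*np.cos(a))/50,(d[0]*np.cos(a)+d[1]*np.sin(a))/50,-d[2]/50],2)
print('t',round(o['time_s'],2),'pos',p.round(1),'ang',round(a,1),'rot',np.round(o['tcp_rot'][:2],1),'F',np.round(o['contact_force'],1),'grip',round(o['gripper_width']*85.4,1),round(o['finger_force'],1))
print('turn units',round((a-T[3])/5,2),'shift now',u(a),'after turn',u(T[3]))
E
python3 g.py 700 9.3 100 0
```

```text
t 0.1 pos [225.1 582.5 191.7] ang 68.9 rot [-179.9   -0. ] F [-0.2  0.7 -0.1] grip 85.4 0.0
turn units 13.77 shift now [-12.99  -7.27   1.83] after turn [-11.46   9.5    1.83]
```

>>> {"op": "step_arm", "data": {
  "steps": [
    {"tx": -0.68,"ty": -0.38,"tz": 0,"yaw": 1,"hand": 0},
    {"tx": -0.71,"ty": -0.32,"tz": 0,"yaw": 1,"hand": 0},
    {"tx": -0.74,"ty": -0.26,"tz": 0,"yaw": 1,"hand": 0},
    {"tx": -0.76,"ty": -0.19,"tz": 0,"yaw": 1,"hand": 0},
    {"tx": -0.77,"ty": -0.12,"tz": 0,"yaw": 1,"hand": 0},
    {"tx": -0.78,"ty": -0.06,"tz": 0,"yaw": 1,"hand": 0},
    {"tx": -0.78,"ty": 0,"tz": 0,"yaw": 1,"hand": 0},
    {"tx": -0.78,"ty": 0.08,"tz": 0,"yaw": 1,"hand": 0}
  ],
  "grip_force": 30
}}

```text
time_s: 1.1
ee_pos: [425.0, 340.9, 192.1]
tcp_rot: [-180.0, 0.0, 118.7]
contact_force: [0.9, 0.6, -0.5]
gripper_width: 0.003
finger_force: 0.0
```

```bash
python3 g.py 700 9.3 100 0
```

```text
t 1.1 pos [425.  340.9 192.1] ang 28.7 rot [-180.    0.] F [ 0.9  0.6 -0.5] grip 0.3 0.0
turn units 5.74 shift now [-8.46  1.64  1.84] after turn [-6.63  5.5   1.84]
```

>>> {"op": "step_arm", "data": {
  "steps": [
    {"tx": -0.92,"ty": 0.18,"tz": 0,"yaw": 1,"hand": 0},
    {"tx": -0.9,"ty": 0.26,"tz": 0,"yaw": 1,"hand": 0},
    {"tx": -0.87,"ty": 0.34,"tz": 0,"yaw": 1,"hand": 0},
    {"tx": -0.84,"ty": 0.41,"tz": 0,"yaw": 1,"hand": 0},
    {"tx": -0.8,"ty": 0.48,"tz": 0,"yaw": 1,"hand": 0},
    {"tx": -0.76,"ty": 0.55,"tz": 0.2,"yaw": 0.74,"hand": 0},
    {"tx": -0.72,"ty": 0.6,"tz": 0.2,"yaw": 0,"hand": 0},
    {"tx": -0.72,"ty": 0.6,"tz": 0.2,"yaw": 0,"hand": 0}
  ]
}}

```text
time_s: 2.1
ee_pos: [665.5, 53.7, 161.7]
tcp_rot: [-180.0, -0.0, 90.2]
contact_force: [0.8, -0.0, -0.2]
gripper_width: 0.002
finger_force: 0.0
```

```bash
python3 g.py 700 9.3 61 0
```

```text
t 2.1 pos [665.5  53.7 161.7] ang 0.2 rot [-180.   -0.] F [ 0.8 -0.  -0.2] grip 0.2 0.0
turn units 0.03 shift now [-0.89  0.69  2.01] after turn [-0.89  0.69  2.01]
```

>>> {"op": "step_arm", "data": {
  "steps": [
    {"tx": -0.45,"ty": 0.35,"tz": 0,"yaw": 0,"hand": 0},
    {"tx": -0.44,"ty": 0.34,"tz": 0.3,"yaw": 0,"hand": 0},
    {"tx": 0,"ty": 0,"tz": 0.7,"yaw": 0,"hand": 0},
    {"tx": 0,"ty": 0,"tz": 0.6,"yaw": 0,"hand": 0},
    {"tx": 0,"ty": 0,"tz": 0.25,"yaw": 0,"hand": 0},
    {"tx": 0,"ty": 0,"tz": 0.16,"yaw": 0,"hand": 0},
    {"tx": 0,"ty": 0,"tz": 0,"yaw": 0,"hand": 0},
    {"tx": 0,"ty": 0,"tz": 0,"yaw": 0,"hand": 0}
  ]
}}

```text
time_s: 3.1
ee_pos: [700.3, 10.8, 63.0]
tcp_rot: [179.9, -0.0, 90.2]
contact_force: [-0.1, 1.1, 0.1]
gripper_width: 0.004
finger_force: 0.0
```

```bash
python3 - <<'E'
from h import *
snap('side','side1.png')
E
python3 g.py 453 -48.5 60 20
```

```text
t 3.15 pos [700.3  10.7  63.1] ang 0.2 rot [179.9  -0. ] F [-0.5  0.8  0.6] grip 0.1 0.0
turn units -3.96 shift now [-1.17 -4.95  0.06] after turn [ 0.58 -5.05  0.06]
```

View pics/side1.png

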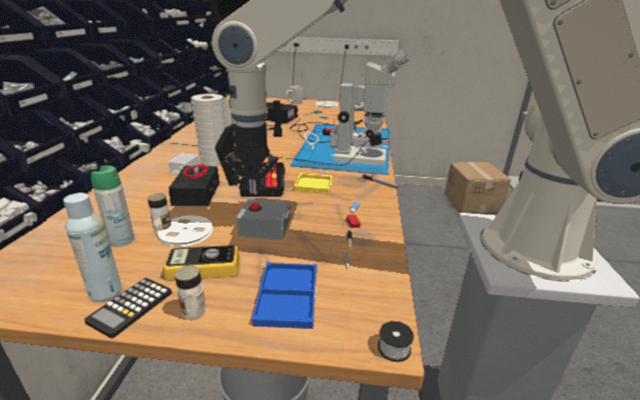

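Strange: the gripper appears at about (258,185), further off and higher than the button at (255,207), although the state puts the TCP there. I'll look closer and use the top view too.

```bash
python3 - <<'E'
from h import *
a=cv2.imread('pics/side1.png')[130:250,190:320]
snap('top','top1.png');b=cv2.imread('pics/top1.png')[90:210,255:385]
cv2.imwrite('pics/z1.png',np.hstack([cv2.resize(x,None,fx=3,fy=3,interpolation=cv2.INTER_CUBIC) for x in(a,b)]))
def proj(n,X):
    c=calibration(n);x=np.array(c['K'])@(np.array(c['R'])@np.array(X,float)+np.array(c['t']));return (x[:2]/x[2]).round(1)
for z in(63,136,200): print(z,proj('side',(700,10.7,z)),proj('top',(700,10.7,z)))
E
```

```text
63 [254.5 205.5] [323.  137.4]
136 [252.8 179.1] [323.  129.7]
200 [251.3 154.4] [323.1 122. ]
```

View pics/z1.png

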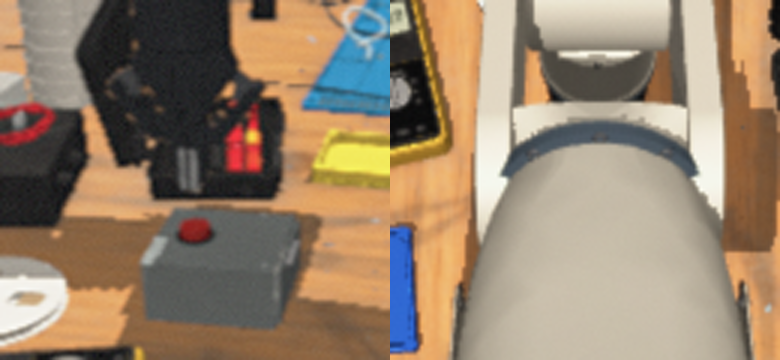

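The shut fingertips end at about (253,194), where a TCP at z=63 should show at (254.5,205.5). So the tips are really about 30 mm higher than reported, and the button at (255,206) is untouched. I'll feel downward in small steps.

>>> {"op": "step_arm", "data": {
  "steps": [
    {"tx": 0,"ty": 0,"tz": 0.1,"yaw": 0,"hand": 0},
    {"tx": 0,"ty": 0,"tz": 0.1,"yaw": 0,"hand": 0},
    {"tx": 0,"ty": 0,"tz": 0.1,"yaw": 0,"hand": 0},
    {"tx": 0,"ty": 0,"tz": 0,"yaw": 0,"hand": 0},
    {"tx": 0,"ty": 0,"tz": 0,"yaw": 0,"hand": 0},
    {"tx": 0,"ty": 0,"tz": 0,"yaw": 0,"hand": 0},
    {"tx": 0,"ty": 0,"tz": 0,"yaw": 0,"hand": 0},
    {"tx": 0,"ty": 0,"tz": 0,"yaw": 0,"hand": 0}
  ]
}}

```text
time_s: 4.2
ee_pos: [699.6, 10.7, 47.0]
tcp_rot: [180.0, -0.0, 90.2]
contact_force: [-0.2, -1.2, 0.6]
gripper_width: 0.002
finger_force: 0.0
```

```bash
python3 - <<'E'
from h import *
snap('side','side2.png')
a=cv2.imread('pics/side2.png')[130:250,190:320]
cv2.imwrite('pics/z2.png',cv2.resize(a,None,fx=4,fy=4,interpolation=cv2.INTER_CUBIC))
E
python3 g.py 700 9.3 48 0
```

```text
t 4.25 pos [699.6  10.6  47. ] ang 0.2 rot [180.  -0.] F [ 0.5 -0.1  0.6] grip 0.2 0.0
turn units 0.03 shift now [-0.03  0.01 -0.02] after turn [-0.03  0.01 -0.02]
```

View pics/z2.png

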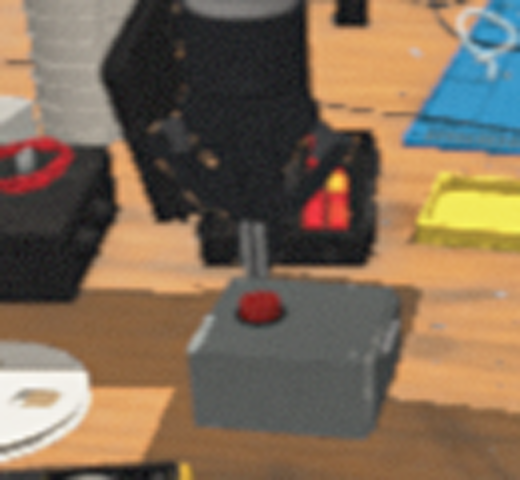

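The tips are now at (254,199), about 4 px above the button top at (255,203). I need roughly 12 mm more.

>>> {"op": "step_arm", "data": {
  "steps": [
    {"tx": 0,"ty": 0,"tz": 0.1,"yaw": 0,"hand": 0},
    {"tx": 0,"ty": 0,"tz": 0.06,"yaw": 0,"hand": 0},
    {"tx": 0,"ty": 0,"tz": 0.06,"yaw": 0,"hand": 0},
    {"tx": 0,"ty": 0,"tz": 0.06,"yaw": 0,"hand": 0},
    {"tx": 0,"ty": 0,"tz": 0,"yaw": 0,"hand": 0},
    {"tx": 0,"ty": 0,"tz": 0,"yaw": 0,"hand": 0},
    {"tx": 0,"ty": 0,"tz": 0,"yaw": 0,"hand": 0},
    {"tx": 0,"ty": 0,"tz": 0,"yaw": 0,"hand": 0}
  ]
}}

```text
time_s: 5.25
ee_pos: [699.6, 10.7, 33.0]
tcp_rot: [180.0, -0.0, 90.2]
contact_force: [-1.0, -0.1, 1.0]
gripper_width: 0.0
finger_force: 0.0
```

```bash
for i in 1 2 3; do python3 g.py 700 9.3 30 0; done
```

```text
t 5.25 pos [699.6  10.7  33. ] ang 0.2 rot [180.  -0.] F [-1.  -0.1  1. ] grip 0.0 0.0
turn units 0.03 shift now [-0.03  0.01  0.06] after turn [-0.03  0.01  0.06]
t 5.25 pos [699.6  10.7  33. ] ang 0.2 rot [180.  -0.] F [-1.  -0.1  1. ] grip 0.0 0.0
turn units 0.03 shift now [-0.03  0.01  0.06] after turn [-0.03  0.01  0.06]
t 5.25 pos [699.6  10.7  33. ] ang 0.2 rot [180.  -0.] F [-1.  -0.1  1. ] grip 0.0 0.0
turn units 0.03 shift now [-0.03  0.01  0.06] after turn [-0.03  0.01  0.06]
```

>>> {"op": "step_arm", "data": {
  "steps": [
    {"tx": 0,"ty": 0,"tz": 0.06,"yaw": 0,"hand": 0},
    {"tx": 0,"ty": 0,"tz": 0,"yaw": 0,"hand": 0},
    {"tx": 0,"ty": 0,"tz": 0,"yaw": 0,"hand": 0},
    {"tx": 0,"ty": 0,"tz": 0,"yaw": 0,"hand": 0},
    {"tx": 0,"ty": 0,"tz": 0,"yaw": 0,"hand": 0},
    {"tx": 0,"ty": 0,"tz": 0,"yaw": 0,"hand": 0},
    {"tx": 0,"ty": 0,"tz": 0,"yaw": 0,"hand": 0},
    {"tx": 0,"ty": 0,"tz": 0,"yaw": 0,"hand": 0}
  ]
}}

```text
time_s: 6.25
ee_pos: [699.5, 10.7, 29.9]
tcp_rot: [180.0, 0.0, 90.2]
contact_force: [-0.2, -1.2, 0.3]
gripper_width: 0.002
finger_force: 0.0
```

>>> {"op": "step_arm", "data": {
  "steps": [
    {"tx": 0,"ty": 0,"tz": 0.06,"yaw": 0,"hand": 0},
    {"tx": 0,"ty": 0,"tz": 0,"yaw": 0,"hand": 0},
    {"tx": 0,"ty": 0,"tz": 0,"yaw": 0,"hand": 0},
    {"tx": 0,"ty": 0,"tz": 0,"yaw": 0,"hand": 0},
    {"tx": 0,"ty": 0,"tz": 0,"yaw": 0,"hand": 0},
    {"tx": 0,"ty": 0,"tz": 0,"yaw": 0,"hand": 0},
    {"tx": 0,"ty": 0,"tz": 0,"yaw": 0,"hand": 0},
    {"tx": 0,"ty": 0,"tz": 0,"yaw": 0,"hand": 0}
  ]
}}

```text
time_s: 7.25
ee_pos: [699.5, 10.6, 26.9]
tcp_rot: [180.0, 0.0, 90.2]
contact_force: [0.5, -0.4, -0.1]
gripper_width: 0.002
finger_force: 0.0
```

```bash
python3 - <<'E'
from h import *
snap('side','side3.png')
a=cv2.imread('pics/side3.png')[130:250,190:320]
cv2.imwrite('pics/z3.png',cv2.resize(a,None,fx=4,fy=4,interpolation=cv2.INTER_CUBIC))
E
python3 g.py 700 9.3 48 0
```

```text
t 7.3 pos [699.5  10.7  26.9] ang 0.2 rot [-180.   -0.] F [-0.5 -0.1  0.6] grip 0.1 0.0
turn units 0.03 shift now [-0.03  0.01 -0.42] after turn [-0.03  0.01 -0.42]
```

View pics/z3.png

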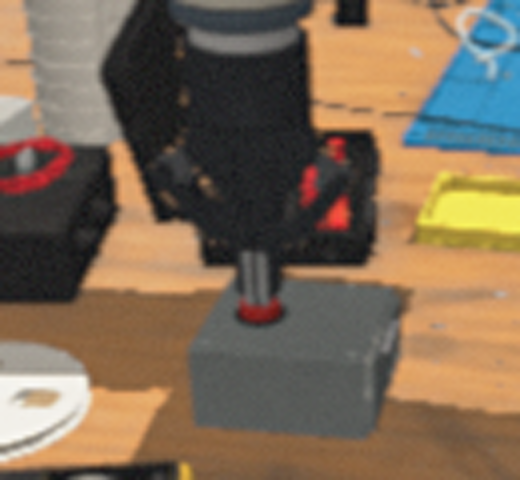

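The tips are at about (254,205), right over the button but with no force yet. I'll go further in 3 mm steps.

>>> {"op": "step_arm", "data": {
  "steps": [
    {"tx": 0,"ty": 0,"tz": 0.06,"yaw": 0,"hand": 0},
    {"tx": 0,"ty": 0,"tz": 0,"yaw": 0,"hand": 0},
    {"tx": 0,"ty": 0,"tz": 0,"yaw": 0,"hand": 0},
    {"tx": 0,"ty": 0,"tz": 0,"yaw": 0,"hand": 0},
    {"tx": 0,"ty": 0,"tz": 0,"yaw": 0,"hand": 0},
    {"tx": 0,"ty": 0,"tz": 0,"yaw": 0,"hand": 0},
    {"tx": 0,"ty": 0,"tz": 0,"yaw": 0,"hand": 0},
    {"tx": 0,"ty": 0,"tz": 0,"yaw": 0,"hand": 0}
  ]
}}

```text
time_s: 8.3
ee_pos: [699.7, 10.7, 24.0]
tcp_rot: [180.0, 0.0, 90.2]
contact_force: [1.1, -0.8, 3.3]
gripper_width: 0.004
finger_force: 1.3
```

>>> {"op": "step_arm", "data": {
  "steps": [
    {"tx": 0,"ty": 0,"tz": 0.06,"yaw": 0,"hand": 0},
    {"tx": 0,"ty": 0,"tz": 0,"yaw": 0,"hand": 0},
    {"tx": 0,"ty": 0,"tz": 0,"yaw": 0,"hand": 0},
    {"tx": 0,"ty": 0,"tz": 0,"yaw": 0,"hand": 0},
    {"tx": 0,"ty": 0,"tz": 0,"yaw": 0,"hand": 0},
    {"tx": 0,"ty": 0,"tz": 0,"yaw": 0,"hand": 0},
    {"tx": 0,"ty": 0,"tz": 0,"yaw": 0,"hand": 0},
    {"tx": 0,"ty": 0,"tz": 0,"yaw": 0,"hand": 0}
  ]
}}

```text
time_s: 9.3
ee_pos: [699.7, 10.7, 20.9]
tcp_rot: [180.0, 0.0, 90.2]
contact_force: [1.2, -0.3, 4.0]
gripper_width: -0.005
finger_force: 2.0
```

```bash
python3 - <<'E'
from h import *
b=snap('side','side4.png')[...,::-1].astype(int);a=cv2.imread('pics/side3.png').astype(int)
d=np.abs(a-b).sum(2)>60; d[:205]=0
n,l,s,c=cv2.connectedComponentsWithStats(d.astype(np.uint8))
print([x.tolist() for x in s[1:] if x[4]>15])
E
python3 g.py 700 9.3 120 0
```

```text
[[250, 205, 10, 4, 24], [281, 206, 42, 35, 1035], [222, 232, 7, 14, 20]]
t 9.35 pos [699.7  10.7  21. ] ang 0.2 rot [180.  -0.] F [1.7 0.4 4.2] grip 0.2 2.0
turn units 0.03 shift now [-0.03  0.01 -1.98] after turn [-0.03  0.01 -1.98]
```

The drawer has sprung out: the change region spans u 281–323. The true tip height is the reported z plus about 39. Now I'll lift and go over the red block.

>>> {"op": "step_arm", "data": {
  "steps": [
    {"tx": 0,"ty": 0,"tz": -0.8,"yaw": 0,"hand": 0},
    {"tx": 0,"ty": 0,"tz": -0.8,"yaw": 0,"hand": 0},
    {"tx": -0.2,"ty": -0.9,"tz": 0,"yaw": 0,"hand": 85},
    {"tx": -0.2,"ty": -0.9,"tz": 0,"yaw": 0,"hand": 85},
    {"tx": -0.2,"ty": -0.9,"tz": 0,"yaw": 0,"hand": 85},
    {"tx": -0.2,"ty": -0.9,"tz": 0,"yaw": 0,"hand": 85},
    {"tx": -0.2,"ty": -0.9,"tz": 0,"yaw": -1,"hand": 85},
    {"tx": 0,"ty": 0,"tz": 0,"yaw": -1,"hand": 85}
  ]
}}

```text
time_s: 10.35
ee_pos: [469.6, -40.3, 99.9]
tcp_rot: [-179.7, -0.1, 100.3]
contact_force: [0.4, -0.0, 1.3]
gripper_width: 0.994
finger_force: 0.0
```

```bash
python3 g.py 453 -48.5 20 20
```

```text
t 10.35 pos [469.6 -40.3  99.9] ang 10.3 rot [-1.797e+02 -1.000e-01] F [ 0.4 -0.   1.3] grip 84.9 0.0
turn units -1.94 shift now [-0.1  -0.36  1.6 ] after turn [-0.04 -0.37  1.6 ]
```

>>> {"op": "step_arm", "data": {
  "steps": [
    {"tx": 0,"ty": 0,"tz": 0,"yaw": -1,"hand": 85},
    {"tx": 0,"ty": 0,"tz": 0,"yaw": -0.94,"hand": 85},
    {"tx": -0.04,"ty": -0.37,"tz": 0.6,"yaw": 0,"hand": 85},
    {"tx": 0,"ty": 0,"tz": 0.6,"yaw": 0,"hand": 85},
    {"tx": 0,"ty": 0,"tz": 0.6,"yaw": 0,"hand": 85},
    {"tx": 0,"ty": 0,"tz": 0.5,"yaw": 0,"hand": 85},
    {"tx": 0,"ty": 0,"tz": 0,"yaw": 0,"hand": 85},
    {"tx": 0,"ty": 0,"tz": 0,"yaw": 0,"hand": 85}
  ]
}}

```text
time_s: 11.35
ee_pos: [457.8, -48.2, -13.7]
tcp_rot: [-180.0, -0.0, 109.9]
contact_force: [-0.5, 0.1, 0.5]
gripper_width: 0.999
finger_force: 0.0
```

```bash
python3 g.py 453 -48.5 -35 20;  python3 - <<'E'
from h import *
snap('side','side5.png')
a=cv2.imread('pics/side5.png')[120:270,260:460]
cv2.imwrite('pics/z5.png',cv2.resize(a,None,fx=4,fy=4,interpolation=cv2.INTER_CUBIC))
E
```

```text
t 11.35 pos [457.8 -48.2 -13.7] ang 19.9 rot [-180.   -0.] F [-0.5  0.1  0.5] grip 85.3 0.0
turn units -0.03 shift now [ 0.03 -0.09  0.43] after turn [ 0.03 -0.09  0.43]
```

View pics/z5.png

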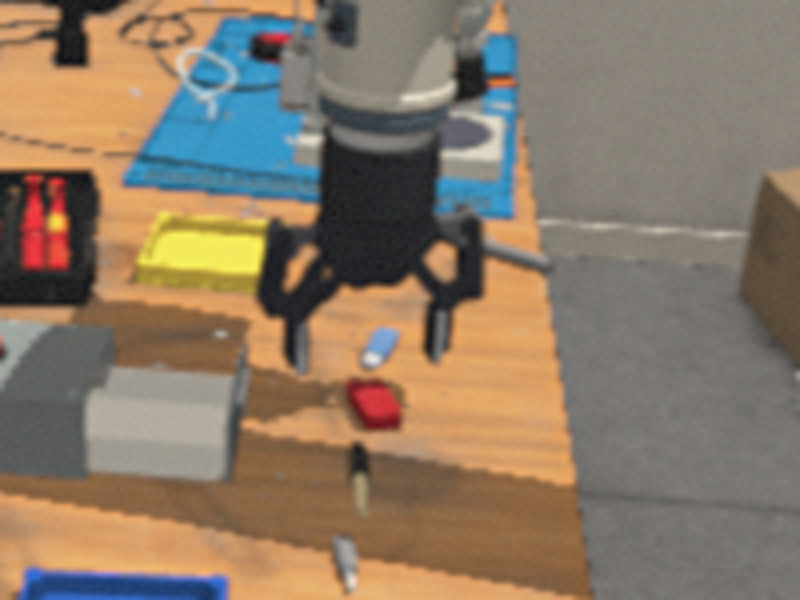

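The drawer stands open, and the open fingers at crop (300,372) and (437,360) straddle the block at (374,403), consistent with the ~39 mm z offset. Next I descend and grip.

>>> {"op": "step_arm", "data": {
  "steps": [
    {"tx": 0.03,"ty": -0.09,"tz": 0.2,"yaw": 0,"hand": 85},
    {"tx": 0,"ty": 0,"tz": 0.2,"yaw": 0,"hand": 85},
    {"tx": 0,"ty": 0,"tz": 0,"yaw": 0,"hand": 40},
    {"tx": 0,"ty": 0,"tz": 0,"yaw": 0,"hand": 15},
    {"tx": 0,"ty": 0,"tz": 0,"yaw": 0,"hand": 15},
    {"tx": 0,"ty": 0,"tz": 0,"yaw": 0,"hand": 15},
    {"tx": 0,"ty": 0,"tz": 0,"yaw": 0,"hand": 15},
    {"tx": 0,"ty": 0,"tz": 0,"yaw": 0,"hand": 15}
  ]
}}

```text
time_s: 12.4
ee_pos: [453.5, -48.3, -33.8]
tcp_rot: [180.0, 0.0, 109.9]
contact_force: [-1.0, 0.4, 5.2]
gripper_width: 0.297
finger_force: 30.2
```

```bash
python3 g.py 586 -269 -29 0
```

```text
t 12.4 pos [453.5 -48.3 -33.8] ang 19.9 rot [180.   0.] F [-1.   0.4  5.2] grip 25.4 30.2
turn units 3.97 shift now [-5.05  0.99 -0.1 ] after turn [-4.41  2.65 -0.1 ]
```

Gripped, with an opening of 25.4 mm that matches the block. Carry it to the yellow tray.

>>> {"op": "step_arm", "data": {
  "steps": [
    {"tx": 0,"ty": 0,"tz": -0.8,"yaw": 0,"hand": 15},
    {"tx": 0,"ty": 0,"tz": -0.7,"yaw": 1,"hand": 15},
    {"tx": 0,"ty": 0,"tz": 0,"yaw": 1,"hand": 15},
    {"tx": 0,"ty": 0,"tz": 0,"yaw": 1,"hand": 15},
    {"tx": 0,"ty": 0,"tz": 0,"yaw": 0.97,"hand": 15},
    {"tx": -0.8,"ty": 0.5,"tz": 0,"yaw": 0,"hand": 15},
    {"tx": -0.9,"ty": 0.55,"tz": 0,"yaw": 0,"hand": 15},
    {"tx": -0.9,"ty": 0.55,"tz": 0,"yaw": 0,"hand": 15}
  ]
}}

```text
time_s: 13.4
ee_pos: [533.9, -179.6, 40.8]
tcp_rot: [180.0, -0.0, 90.0]
contact_force: [-0.2, 0.4, -1.0]
gripper_width: 0.299
finger_force: 29.8
```

>>> {"op": "step_arm", "data": {
  "steps": [
    {"tx": -0.9,"ty": 0.55,"tz": 0,"yaw": 0,"hand": 15},
    {"tx": -0.9,"ty": 0.5,"tz": 0,"yaw": 0,"hand": 15},
    {"tx": 0,"ty": 0,"tz": 0.3,"yaw": 0,"hand": 15},
    {"tx": 0,"ty": 0,"tz": 0.4,"yaw": 0,"hand": 15},
    {"tx": 0,"ty": 0,"tz": 0.2,"yaw": 0,"hand": 15},
    {"tx": 0,"ty": 0,"tz": 0.2,"yaw": 0,"hand": 15},
    {"tx": 0,"ty": 0,"tz": 0,"yaw": 0,"hand": 15},
    {"tx": 0,"ty": 0,"tz": 0,"yaw": 0,"hand": 15}
  ]
}}

```text
time_s: 14.4
ee_pos: [586.1, -268.1, -13.7]
tcp_rot: [180.0, 0.0, 90.0]
contact_force: [-0.7, -0.6, -0.7]
gripper_width: 0.302
finger_force: 29.8
```

```bash
python3 g.py 586 -269 -29 0
```

```text
t 14.4 pos [ 586.1 -268.1  -13.7] ang 0.0 rot [180.   0.] F [-0.7 -0.6 -0.7] grip 25.8 29.8
turn units 0.01 shift now [-0.02 -0.    0.31] after turn [-0.02 -0.    0.31]
```

>>> {"op": "step_arm", "data": {
  "steps": [
    {"tx": 0,"ty": 0,"tz": 0.2,"yaw": 0,"hand": 15},
    {"tx": 0,"ty": 0,"tz": 0.09,"yaw": 0,"hand": 15},
    {"tx": 0,"ty": 0,"tz": 0,"yaw": 0,"hand": 15},
    {"tx": 0,"ty": 0,"tz": 0,"yaw": 0,"hand": 45},
    {"tx": 0,"ty": 0,"tz": 0,"yaw": 0,"hand": 45},
    {"tx": 0,"ty": 0,"tz": 0,"yaw": 0,"hand": 45},
    {"tx": 0,"ty": 0,"tz": -0.6,"yaw": 0,"hand": 45},
    {"tx": 0,"ty": 0,"tz": -0.8,"yaw": 1,"hand": 45}
  ]
}}

```text
time_s: 15.4
ee_pos: [584.9, -267.9, 41.2]
tcp_rot: [-179.9, -0.0, 84.9]
contact_force: [1.3, -0.4, 0.8]
gripper_width: 0.528
finger_force: 0.0
```

```bash
python3 g.py 450.5 -134.2 -34.5 -11
```

```text
t 15.4 pos [ 584.9 -267.9   41.2] ang -5.1 rot [-179.9   -0. ] F [ 1.3 -0.4  0.8] grip 45.1 0.0
turn units 1.19 shift now [ 2.42 -2.91  1.51] after turn [ 2.11 -3.15  1.51]
```

>>> {"op": "step_arm", "data": {
  "steps": [
    {"tx": 0,"ty": 0,"tz": 0,"yaw": 1,"hand": 60},
    {"tx": 0,"ty": 0,"tz": 0,"yaw": 0.19,"hand": 60},
    {"tx": 0.53,"ty": -0.79,"tz": 0,"yaw": 0,"hand": 60},
    {"tx": 0.53,"ty": -0.79,"tz": 0,"yaw": 0,"hand": 60},
    {"tx": 0.53,"ty": -0.79,"tz": 0,"yaw": 0,"hand": 60},
    {"tx": 0.52,"ty": -0.78,"tz": 0,"yaw": 0,"hand": 60},
    {"tx": 0,"ty": 0,"tz": 0.6,"yaw": 0,"hand": 60},
    {"tx": 0,"ty": 0,"tz": 0.2,"yaw": 0,"hand": 60}
  ]
}}

```text
time_s: 16.4
ee_pos: [450.0, -134.2, 0.2]
tcp_rot: [-179.9, -0.0, 79.2]
contact_force: [-0.5, 0.0, 0.3]
gripper_width: 0.701
finger_force: 0.0
```

```bash
python3 g.py 450.5 -134.2 -34.5 -11
```

```text
t 16.4 pos [ 4.500e+02 -1.342e+02  2.000e-01] ang -10.8 rot [-179.9   -0. ] F [-0.5  0.   0.3] grip 59.9 0.0
turn units 0.03 shift now [0.   0.01 0.69] after turn [0.   0.01 0.69]
```

>>> {"op": "step_arm", "data": {
  "steps": [
    {"tx": 0,"ty": 0.01,"tz": 0.35,"yaw": 0,"hand": 60},
    {"tx": 0,"ty": 0,"tz": 0.3,"yaw": 0,"hand": 60},
    {"tx": 0,"ty": 0,"tz": 0,"yaw": 0,"hand": 40},
    {"tx": 0,"ty": 0,"tz": 0,"yaw": 0,"hand": 8},
    {"tx": 0,"ty": 0,"tz": 0,"yaw": 0,"hand": 8},
    {"tx": 0,"ty": 0,"tz": 0,"yaw": 0,"hand": 8},
    {"tx": 0,"ty": 0,"tz": 0,"yaw": 0,"hand": 8},
    {"tx": 0,"ty": 0,"tz": 0,"yaw": 0,"hand": 8}
  ]
}}

```text
time_s: 17.4
ee_pos: [452.1, -135.1, -30.7]
tcp_rot: [179.9, 0.0, 79.1]
contact_force: [-1.0, -1.2, 5.9]
gripper_width: 0.18
finger_force: 31.1
```

```bash
python3 g.py 581 9.3 60 -90; python3 g.py 581 9.3 60 90
```

```text
t 17.4 pos [ 452.1 -135.1  -30.7] ang -10.9 rot [179.9   0. ] F [-1.  -1.2  5.9] grip 15.4 31.1
turn units 15.81 shift now [ 3.32  1.98 -1.81] after turn [ 2.58 -2.89 -1.81]
t 17.4 pos [ 452.1 -135.1  -30.7] ang -10.9 rot [179.9   0. ] F [-1.  -1.2  5.9] grip 15.4 31.1
turn units -20.19 shift now [ 3.32  1.98 -1.81] after turn [-2.58  2.89 -1.81]
```

>>> {"op": "step_arm", "data": {
  "steps": [
    {"tx": 0,"ty": 0,"tz": -0.5,"yaw": 0,"hand": 8},
    {"tx": 0,"ty": 0,"tz": -0.6,"yaw": 0,"hand": 8},
    {"tx": 0,"ty": 0,"tz": -0.7,"yaw": 0,"hand": 8},
    {"tx": 0,"ty": 0,"tz": 0,"yaw": 1,"hand": 8},
    {"tx": 0,"ty": 0,"tz": 0,"yaw": 1,"hand": 8},
    {"tx": 0,"ty": 0,"tz": 0,"yaw": 1,"hand": 8},
    {"tx": 0,"ty": 0,"tz": 0,"yaw": 1,"hand": 8},
    {"tx": 0,"ty": 0,"tz": 0,"yaw": 1,"hand": 8}
  ]
}}

```text
time_s: 18.4
ee_pos: [451.4, -134.8, 58.8]
tcp_rot: [-180.0, 0.0, 53.9]
contact_force: [-0.1, 0.0, -0.1]
gripper_width: 0.178
finger_force: 29.3
```

>>> {"op": "step_arm", "data": {
  "steps": [
    {"tx": 0,"ty": 0,"tz": 0,"yaw": 1,"hand": 8},
    {"tx": 0,"ty": 0,"tz": 0,"yaw": 1,"hand": 8},
    {"tx": 0,"ty": 0,"tz": 0,"yaw": 1,"hand": 8},
    {"tx": 0,"ty": 0,"tz": 0,"yaw": 1,"hand": 8},
    {"tx": 0,"ty": 0,"tz": 0,"yaw": 1,"hand": 8},
    {"tx": 0,"ty": 0,"tz": 0,"yaw": 1,"hand": 8},
    {"tx": 0,"ty": 0,"tz": 0,"yaw": 1,"hand": 8},
    {"tx": 0,"ty": 0,"tz": 0,"yaw": 1,"hand": 8}
  ]
}}

```text
time_s: 19.4
ee_pos: [451.4, -134.8, 58.8]
tcp_rot: [-180.0, 0.0, 13.9]
contact_force: [0.2, -0.5, 0.3]
gripper_width: 0.179
finger_force: 29.3
```

```bash
python3 g.py 581 9.3 60 -90;  python3 - <<'E'
from h import *
snap('side','side6.png')
a=cv2.imread('pics/side6.png')[120:270,260:460]
cv2.imwrite('pics/z6.png',cv2.resize(a,None,fx=4,fy=4,interpolation=cv2.INTER_CUBIC))
E
```

```text
t 19.4 pos [ 451.4 -134.8   58.8] ang -76.1 rot [-180.    0.] F [ 0.2 -0.5  0.3] grip 15.3 29.3
turn units 2.78 shift now [ 3.21 -2.17 -0.02] after turn [ 2.59 -2.88 -0.02]
```

View pics/z6.png

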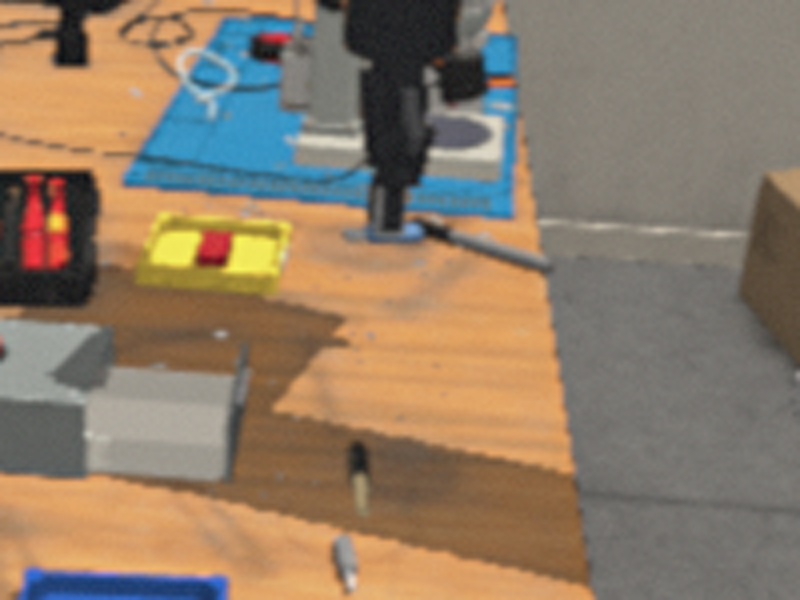

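The stick is held level at the fingertips (crop (395,235)), the block lies in the yellow tray (215,247), and the plugs are at (360,478) and (345,562). On to the drawer.

>>> {"op": "step_arm", "data": {
  "steps": [
    {"tx": 0,"ty": 0,"tz": 0,"yaw": 1,"hand": 8},
    {"tx": 0,"ty": 0,"tz": 0,"yaw": 1,"hand": 8},
    {"tx": 0,"ty": 0,"tz": 0,"yaw": 0.78,"hand": 8},
    {"tx": 0.65,"ty": -0.72,"tz": 0,"yaw": 0,"hand": 8},
    {"tx": 0.65,"ty": -0.72,"tz": 0,"yaw": 0,"hand": 8},
    {"tx": 0.65,"ty": -0.72,"tz": 0,"yaw": 0,"hand": 8},
    {"tx": 0.64,"ty": -0.72,"tz": 0,"yaw": 0,"hand": 8},
    {"tx": 0,"ty": 0,"tz": 0.6,"yaw": 0,"hand": 8}
  ]
}}

```text
time_s: 20.45
ee_pos: [585.3, 12.0, 30.4]
tcp_rot: [-180.0, -0.4, 0.4]
contact_force: [-0.5, -0.6, -0.8]
gripper_width: 0.179
finger_force: 29.3
```

>>> {"op": "step_arm", "data": {
  "steps": [
    {"tx": 0,"ty": 0,"tz": 0.6,"yaw": 0,"hand": 8},
    {"tx": 0,"ty": 0,"tz": 0,"yaw": 0,"hand": 8},
    {"tx": 0,"ty": 0,"tz": 0,"yaw": 0,"hand": 8},
    {"tx": 0,"ty": 0,"tz": 0,"yaw": 0,"hand": 8},
    {"tx": 0,"ty": 0,"tz": 0,"yaw": 0,"hand": 8},
    {"tx": 0,"ty": 0,"tz": 0,"yaw": 0,"hand": 8},
    {"tx": 0,"ty": 0,"tz": 0,"yaw": 0,"hand": 8},
    {"tx": 0,"ty": 0,"tz": 0,"yaw": 0,"hand": 8}
  ]
}}

```text
time_s: 21.45
ee_pos: [580.8, 9.5, -1.1]
tcp_rot: [-180.0, -0.0, 0.2]
contact_force: [-0.9, 0.8, 0.1]
gripper_width: 0.177
finger_force: 29.3
```

```bash
python3 g.py 581 9.3 -22 -90
```

```text
t 21.45 pos [580.8   9.5  -1.1] ang -89.8 rot [-180.   -0.] F [-0.9  0.8  0.1] grip 15.1 29.3
turn units 0.03 shift now [0.   0.   0.42] after turn [0.   0.   0.42]
```

>>> {"op": "step_arm", "data": {
  "steps": [
    {"tx": 0,"ty": 0,"tz": 0.25,"yaw": 0,"hand": 8},
    {"tx": 0,"ty": 0,"tz": 0.1,"yaw": 0,"hand": 8},
    {"tx": 0,"ty": 0,"tz": 0.06,"yaw": 0,"hand": 8},
    {"tx": 0,"ty": 0,"tz": 0,"yaw": 0,"hand": 8},
    {"tx": 0,"ty": 0,"tz": 0,"yaw": 0,"hand": 8},
    {"tx": 0,"ty": 0,"tz": 0,"yaw": 0,"hand": 30},
    {"tx": 0,"ty": 0,"tz": 0,"yaw": 0,"hand": 30},
    {"tx": 0,"ty": 0,"tz": 0,"yaw": 0,"hand": 30}
  ]
}}

```text
time_s: 22.45
ee_pos: [580.8, 9.5, -21.5]
tcp_rot: [-180.0, -0.0, 0.2]
contact_force: [-0.3, 0.1, -0.8]
gripper_width: 0.353
finger_force: 0.0
```

>>> {"op": "step_arm", "data": {
  "steps": [
    {"tx": 0,"ty": 0,"tz": -0.3,"yaw": 0,"hand": 30},
    {"tx": 0,"ty": 0,"tz": -0.6,"yaw": 0,"hand": 30},
    {"tx": 0,"ty": 0,"tz": -0.7,"yaw": 0,"hand": 30},
    {"tx": 0,"ty": 0,"tz": 0,"yaw": -1,"hand": 60},
    {"tx": 0,"ty": 0,"tz": 0,"yaw": -1,"hand": 60},
    {"tx": 0,"ty": 0,"tz": 0,"yaw": -1,"hand": 60},
    {"tx": 0,"ty": 0,"tz": 0,"yaw": -1,"hand": 60},
    {"tx": 0,"ty": 0,"tz": 0,"yaw": -1,"hand": 60}
  ]
}}

```text
time_s: 23.45
ee_pos: [581.0, 9.5, 59.5]
tcp_rot: [180.0, -0.0, 25.3]
contact_force: [-1.0, 0.7, 0.3]
gripper_width: 0.706
finger_force: 0.0
```

```bash
python3 g.py 457.8 42 0 4.6
```

```text
t 23.45 pos [581.    9.5  59.5] ang -64.7 rot [180.  -0.] F [-1.   0.7  0.3] grip 60.3 0.0
turn units -13.85 shift now [-1.95 -1.64  1.19] after turn [ 0.85 -2.4   1.19]
```

>>> {"op": "step_arm", "data": {
  "steps": [
    {"tx": 0,"ty": 0,"tz": 0,"yaw": -1,"hand": 60},
    {"tx": 0,"ty": 0,"tz": 0,"yaw": -1,"hand": 60},
    {"tx": 0,"ty": 0,"tz": 0,"yaw": -1,"hand": 60},
    {"tx": 0,"ty": 0,"tz": 0,"yaw": -1,"hand": 60},
    {"tx": 0,"ty": 0,"tz": 0,"yaw": -1,"hand": 60},
    {"tx": 0,"ty": 0,"tz": 0,"yaw": -1,"hand": 60},
    {"tx": 0,"ty": 0,"tz": 0,"yaw": -1,"hand": 60},
    {"tx": 0,"ty": 0,"tz": 0,"yaw": -1,"hand": 60}
  ]
}}

```text
time_s: 24.45
ee_pos: [581.0, 9.5, 59.5]
tcp_rot: [180.0, -0.0, 65.3]
contact_force: [0.6, -0.5, -0.2]
gripper_width: 0.705
finger_force: 0.0
```

>>> {"op": "step_arm", "data": {
  "steps": [
    {"tx": 0,"ty": 0,"tz": 0,"yaw": -1,"hand": 50},
    {"tx": 0,"ty": 0,"tz": 0,"yaw": -1,"hand": 50},
    {"tx": 0,"ty": 0,"tz": 0,"yaw": -1,"hand": 50},
    {"tx": 0,"ty": 0,"tz": 0,"yaw": -1,"hand": 50},
    {"tx": 0,"ty": 0,"tz": 0,"yaw": -1,"hand": 50},
    {"tx": 0.28,"ty": -0.8,"tz": 0,"yaw": -0.85,"hand": 50},
    {"tx": 0.28,"ty": -0.8,"tz": 0,"yaw": 0,"hand": 50},
    {"tx": 0.28,"ty": -0.8,"tz": 0,"yaw": 0,"hand": 50}
  ]
}}

```text
time_s: 25.45
ee_pos: [457.8, 45.4, 59.3]
tcp_rot: [179.9, -0.0, 94.4]
contact_force: [0.3, -0.8, 0.4]
gripper_width: 0.585
finger_force: 0.0
```

>>> {"op": "step_arm", "data": {
  "steps": [
    {"tx": 0,"ty": 0,"tz": 0.6,"yaw": 0,"hand": 50},
    {"tx": 0,"ty": 0,"tz": 0.6,"yaw": 0,"hand": 50},
    {"tx": 0,"ty": 0,"tz": 0,"yaw": 0,"hand": 50},
    {"tx": 0,"ty": 0,"tz": 0,"yaw": 0,"hand": 50},
    {"tx": 0,"ty": 0,"tz": 0,"yaw": 0,"hand": 50},
    {"tx": 0,"ty": 0,"tz": 0,"yaw": 0,"hand": 50},
    {"tx": 0,"ty": 0,"tz": 0,"yaw": 0,"hand": 50},
    {"tx": 0,"ty": 0,"tz": 0,"yaw": 0,"hand": 50}
  ]
}}

```text
time_s: 26.45
ee_pos: [458.8, 45.1, -1.5]
tcp_rot: [180.0, 0.0, 94.4]
contact_force: [-0.2, -0.1, 0.0]
gripper_width: 0.587
finger_force: 0.0
```

```bash
python3 g.py 457.8 42 -34 4.6;  python3 - <<'E'
from h import *
snap('side','side7.png');snap('top','top7.png')
a=cv2.imread('pics/side7.png')[150:270,240:380];b=cv2.imread('pics/top7.png')[130:250,240:380]
cv2.imwrite('pics/z7.png',cv2.resize(np.hstack([a,b]),None,fx=2.8,fy=2.8,interpolation=cv2.INTER_CUBIC))
E
```

```text
t 26.45 pos [458.8  45.1  -1.5] ang 4.4 rot [180.   0.] F [-0.2 -0.1  0. ] grip 50.2 0.0
turn units -0.04 shift now [-0.06 -0.03  0.65] after turn [-0.06 -0.03  0.65]
```

View pics/z7.png

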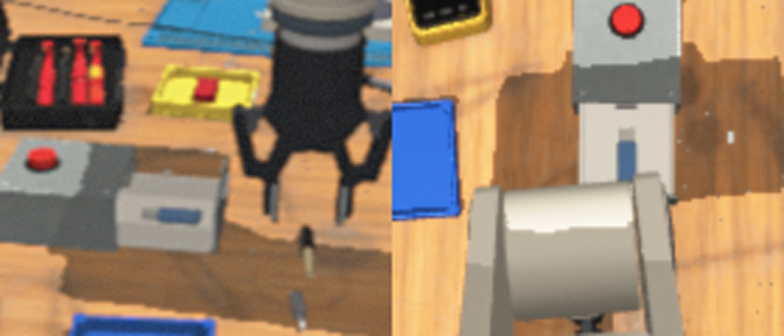

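The USB stick lies in the drawer along x (side crop (178,214), top crop (627,165)), and the jack sits between the fingers at crop (307,250). Descend and grip.

>>> {"op": "step_arm", "data": {
  "steps": [
    {"tx": -0.06,"ty": -0.03,"tz": 0.35,"yaw": 0,"hand": 50},
    {"tx": 0,"ty": 0,"tz": 0.34,"yaw": 0,"hand": 50},
    {"tx": 0,"ty": 0,"tz": 0,"yaw": 0,"hand": 20},
    {"tx": 0,"ty": 0,"tz": 0,"yaw": 0,"hand": 2},
    {"tx": 0,"ty": 0,"tz": 0,"yaw": 0,"hand": 2},
    {"tx": 0,"ty": 0,"tz": 0,"yaw": 0,"hand": 2},
    {"tx": 0,"ty": 0,"tz": 0,"yaw": 0,"hand": 2},
    {"tx": 0,"ty": 0,"tz": 0,"yaw": 0,"hand": 2}
  ]
}}

```text
time_s: 27.55
ee_pos: [457.9, 42.1, -35.6]
tcp_rot: [179.9, -0.0, 94.4]
contact_force: [-0.9, 0.3, 6.5]
gripper_width: 0.098
finger_force: 31.7
```

```bash
python3 g.py 576.1 212.7 40 94.7;python3 g.py 576.1 212.7 40 -85.3
```

```text
t 27.55 pos [457.9  42.1 -35.6] ang 4.4 rot [179.9  -0. ] F [-0.9  0.3  6.5] grip 8.4 31.7
turn units -18.06 shift now [ 3.22  2.62 -1.51] after turn [-2.63  3.21 -1.51]
t 27.55 pos [457.9  42.1 -35.6] ang 4.4 rot [179.9  -0. ] F [-0.9  0.3  6.5] grip 8.4 31.7
turn units 17.94 shift now [ 3.22  2.62 -1.51] after turn [ 2.63 -3.21 -1.51]
```

>>> {"op": "step_arm", "data": {
  "steps": [
    {"tx": 0,"ty": 0,"tz": -0.5,"yaw": 0,"hand": 2},
    {"tx": 0,"ty": 0,"tz": -0.7,"yaw": 0,"hand": 2},
    {"tx": 0,"ty": 0,"tz": -0.5,"yaw": -1,"hand": 2},
    {"tx": 0,"ty": 0,"tz": 0,"yaw": -1,"hand": 2},
    {"tx": 0,"ty": 0,"tz": 0,"yaw": -1,"hand": 2},
    {"tx": 0,"ty": 0,"tz": 0,"yaw": -1,"hand": 2},
    {"tx": 0,"ty": 0,"tz": 0,"yaw": -1,"hand": 2},
    {"tx": 0,"ty": 0,"tz": 0,"yaw": -1,"hand": 2}
  ]
}}

```text
time_s: 28.55
ee_pos: [457.3, 42.0, 48.9]
tcp_rot: [-180.0, -0.0, 124.6]
contact_force: [-0.1, 0.1, 0.4]
gripper_width: 0.098
finger_force: 30.9
```

>>> {"op": "step_arm", "data": {
  "steps": [
    {"tx": 0,"ty": 0,"tz": 0,"yaw": -1,"hand": 2},
    {"tx": 0,"ty": 0,"tz": 0,"yaw": -1,"hand": 2},
    {"tx": 0,"ty": 0,"tz": 0,"yaw": -1,"hand": 2},
    {"tx": 0,"ty": 0,"tz": 0,"yaw": -1,"hand": 2},
    {"tx": 0,"ty": 0,"tz": 0,"yaw": -1,"hand": 2},
    {"tx": 0,"ty": 0,"tz": 0,"yaw": -1,"hand": 2},
    {"tx": 0,"ty": 0,"tz": 0,"yaw": -1,"hand": 2},
    {"tx": 0,"ty": 0,"tz": 0,"yaw": -1,"hand": 2}
  ]
}}

```text
time_s: 29.55
ee_pos: [457.4, 42.0, 48.9]
tcp_rot: [-180.0, -0.0, 164.6]
contact_force: [-0.3, 0.3, 0.1]
gripper_width: 0.1
finger_force: 30.9
```

>>> {"op": "step_arm", "data": {
  "steps": [
    {"tx": 0,"ty": 0,"tz": 0,"yaw": -1,"hand": 2},
    {"tx": 0,"ty": 0,"tz": 0,"yaw": -1,"hand": 2},
    {"tx": 0,"ty": 0,"tz": 0,"yaw": -1,"hand": 2},
    {"tx": 0,"ty": 0,"tz": 0,"yaw": -1,"hand": 2},
    {"tx": -0.65,"ty": 0.8,"tz": 0,"yaw": 0,"hand": 2},
    {"tx": -0.65,"ty": 0.8,"tz": 0,"yaw": 0,"hand": 2},
    {"tx": -0.65,"ty": 0.8,"tz": 0,"yaw": 0,"hand": 2},
    {"tx": -0.6,"ty": 0.75,"tz": 0,"yaw": 0,"hand": 2}
  ]
}}

```text
time_s: 30.55
ee_pos: [573.3, 210.4, 48.9]
tcp_rot: [-180.0, 0.0, -175.6]
contact_force: [-0.6, 0.1, -0.1]
gripper_width: 0.098
finger_force: 30.9
```

```bash
python3 g.py 576.1 212.7 -15 94.7
```

```text
t 30.55 pos [573.3 210.4  48.9] ang -265.6 rot [-180.    0.] F [-0.6  0.1 -0.1] grip 8.3 30.9
turn units -72.05 shift now [-0.06  0.04  1.28] after turn [-0.06  0.04  1.28]
```

>>> {"op": "step_arm", "data": {
  "steps": [
    {"tx": -0.03,"ty": 0.02,"tz": 0.5,"yaw": 0,"hand": 2},
    {"tx": 0,"ty": 0,"tz": 0.5,"yaw": 0,"hand": 2},
    {"tx": 0,"ty": 0,"tz": 0.3,"yaw": 0,"hand": 2},
    {"tx": 0,"ty": 0,"tz": 0.15,"yaw": 0,"hand": 2},
    {"tx": 0,"ty": 0,"tz": 0.1,"yaw": 0,"hand": 2},
    {"tx": 0,"ty": 0,"tz": 0,"yaw": 0,"hand": 2},
    {"tx": 0,"ty": 0,"tz": 0,"yaw": 0,"hand": 2},
    {"tx": 0,"ty": 0,"tz": 0,"yaw": 0,"hand": 2}
  ]
}}

```text
time_s: 31.55
ee_pos: [574.2, 210.1, -28.1]
tcp_rot: [180.0, 0.0, -175.6]
contact_force: [-0.2, 0.9, 0.7]
gripper_width: 0.104
finger_force: 30.9
```

>>> {"op": "step_arm", "data": {
  "steps": [
    {"tx": 0,"ty": 0,"tz": 0,"yaw": 0,"hand": 22},
    {"tx": 0,"ty": 0,"tz": 0,"yaw": 0,"hand": 22},
    {"tx": 0,"ty": 0,"tz": 0,"yaw": 0,"hand": 22},
    {"tx": 0,"ty": 0,"tz": -0.4,"yaw": 0,"hand": 22},
    {"tx": 0,"ty": 0,"tz": -0.7,"yaw": 0,"hand": 22},
    {"tx": 0,"ty": 0,"tz": -0.5,"yaw": 0,"hand": 40},
    {"tx": 0,"ty": 0,"tz": 0,"yaw": 1,"hand": 40},
    {"tx": 0,"ty": 0,"tz": 0,"yaw": 1,"hand": 40}
  ]
}}

```text
time_s: 32.55
ee_pos: [574.6, 210.2, 53.5]
tcp_rot: [179.9, 0.1, 174.3]
contact_force: [-0.7, 0.6, -0.5]
gripper_width: 0.467
finger_force: 0.0
```

>>> {"op": "step_arm", "data": {
  "steps": [
    {"tx": 0,"ty": 0,"tz": 0,"yaw": 1,"hand": 40},
    {"tx": 0,"ty": 0,"tz": 0,"yaw": 1,"hand": 40},
    {"tx": 0,"ty": 0,"tz": 0,"yaw": 1,"hand": 40},
    {"tx": 0,"ty": 0,"tz": 0,"yaw": 1,"hand": 40},
    {"tx": 0,"ty": 0,"tz": 0,"yaw": 1,"hand": 40},
    {"tx": 0,"ty": 0,"tz": 0,"yaw": 1,"hand": 40},
    {"tx": 0,"ty": 0,"tz": 0,"yaw": 1,"hand": 40},
    {"tx": 0,"ty": 0,"tz": 0,"yaw": 1,"hand": 40}
  ]
}}

```text
time_s: 33.55
ee_pos: [574.3, 210.1, 52.9]
tcp_rot: [179.9, 0.0, 134.3]
contact_force: [-0.5, -0.3, 0.1]
gripper_width: 0.468
finger_force: 0.0
```

>>> {"op": "step_arm", "data": {
  "steps": [
    {"tx": 0,"ty": 0,"tz": 0,"yaw": 1,"hand": 40},
    {"tx": 0,"ty": 0,"tz": 0,"yaw": 1,"hand": 40},
    {"tx": 0,"ty": 0,"tz": 0,"yaw": 1,"hand": 40},
    {"tx": 0,"ty": 0,"tz": 0,"yaw": 1,"hand": 40},
    {"tx": 0,"ty": 0,"tz": 0,"yaw": 1,"hand": 40},
    {"tx": 0,"ty": 0,"tz": 0,"yaw": 1,"hand": 40},
    {"tx": 0,"ty": 0,"tz": 0,"yaw": 1,"hand": 40},
    {"tx": 0,"ty": 0,"tz": 0,"yaw": 0.5,"hand": 40}
  ]
}}

```text
time_s: 34.55
ee_pos: [574.3, 210.1, 52.9]
tcp_rot: [179.9, -0.0, 96.8]
contact_force: [-0.3, 0.5, -0.3]
gripper_width: 0.465
finger_force: 0.0
```

```bash
python3 g.py 462.8 120.5 0 7
```

```text
t 34.55 pos [574.3 210.1  52.9] ang 6.8 rot [179.9  -0. ] F [-0.3  0.5 -0.3] grip 39.7 0.0
turn units -0.04 shift now [-1.52 -2.43  1.06] after turn [-1.51 -2.43  1.06]
```

>>> {"op": "step_arm", "data": {
  "steps": [
    {"tx": -0.5,"ty": -0.8,"tz": 0,"yaw": 0,"hand": 50},
    {"tx": -0.5,"ty": -0.8,"tz": 0,"yaw": 0,"hand": 50},
    {"tx": -0.51,"ty": -0.83,"tz": 0,"yaw": 0,"hand": 50},
    {"tx": 0,"ty": 0,"tz": 0.5,"yaw": 0,"hand": 50},
    {"tx": 0,"ty": 0,"tz": 0.56,"yaw": 0,"hand": 50},
    {"tx": 0,"ty": 0,"tz": 0,"yaw": 0,"hand": 50},
    {"tx": 0,"ty": 0,"tz": 0,"yaw": 0,"hand": 50},
    {"tx": 0,"ty": 0,"tz": 0,"yaw": 0,"hand": 50}
  ]
}}

```text
time_s: 35.55
ee_pos: [463.3, 120.7, -0.4]
tcp_rot: [179.9, -0.0, 96.9]
contact_force: [-0.2, -0.7, 0.7]
gripper_width: 0.579
finger_force: 0.0
```

```bash
python3 g.py 462.8 120.5 -36 7
```

```text
t 35.55 pos [ 4.633e+02  1.207e+02 -4.000e-01] ang 6.9 rot [179.9  -0. ] F [-0.2 -0.7  0.7] grip 49.4 0.0
turn units -0.01 shift now [-0.   -0.01  0.71] after turn [-0.   -0.01  0.71]
```

>>> {"op": "step_arm", "data": {
  "steps": [
    {"tx": 0,"ty": -0.01,"tz": 0.36,"yaw": 0,"hand": 50},
    {"tx": 0,"ty": 0,"tz": 0.35,"yaw": 0,"hand": 50},
    {"tx": 0,"ty": 0,"tz": 0,"yaw": 0,"hand": 20},
    {"tx": 0,"ty": 0,"tz": 0,"yaw": 0,"hand": 2},
    {"tx": 0,"ty": 0,"tz": 0,"yaw": 0,"hand": 2},
    {"tx": 0,"ty": 0,"tz": 0,"yaw": 0,"hand": 2},
    {"tx": 0,"ty": 0,"tz": 0,"yaw": 0,"hand": 2},
    {"tx": 0,"ty": 0,"tz": 0,"yaw": 0,"hand": 2}
  ]
}}

```text
time_s: 36.55
ee_pos: [462.5, 120.5, -36.3]
tcp_rot: [179.9, -0.0, 96.9]
contact_force: [-1.6, 0.6, 8.2]
gripper_width: 0.115
finger_force: 32.0
```

```bash
python3 g.py 569.5 288 -28 4.7
```

```text
t 36.55 pos [462.5 120.5 -36.3] ang 6.9 rot [179.9  -0. ] F [-1.6  0.6  8.2] grip 9.8 32.0
turn units 0.44 shift now [ 3.07  2.53 -0.17] after turn [ 3.16  2.41 -0.17]
```

>>> {"op": "step_arm", "data": {
  "steps": [
    {"tx": 0,"ty": 0,"tz": -0.5,"yaw": 0,"hand": 2},
    {"tx": 0,"ty": 0,"tz": -0.7,"yaw": 0.44,"hand": 2},
    {"tx": 0,"ty": 0,"tz": -0.5,"yaw": 0,"hand": 2},
    {"tx": 0.7,"ty": 0.5,"tz": 0,"yaw": 0,"hand": 2},
    {"tx": 0.7,"ty": 0.5,"tz": 0,"yaw": 0,"hand": 2},
    {"tx": 0.7,"ty": 0.5,"tz": 0,"yaw": 0,"hand": 2},
    {"tx": 0.7,"ty": 0.5,"tz": 0,"yaw": 0,"hand": 2},
    {"tx": 0.36,"ty": 0.41,"tz": 0,"yaw": 0,"hand": 2}
  ]
}}

```text
time_s: 37.55
ee_pos: [569.8, 289.7, 48.2]
tcp_rot: [180.0, -0.0, 94.8]
contact_force: [-0.0, 0.4, -0.1]
gripper_width: 0.114
finger_force: 31.2
```

```bash
python3 g.py 569.5 288 -30 4.7
```

```text
t 37.55 pos [569.8 289.7  48.2] ang 4.8 rot [180.  -0.] F [-0.   0.4 -0.1] grip 9.7 31.2
turn units 0.02 shift now [-0.03 -0.01  1.56] after turn [-0.03 -0.01  1.56]
```

>>> {"op": "step_arm", "data": {
  "steps": [
    {"tx": 0,"ty": 0,"tz": 0.5,"yaw": 0,"hand": 2},
    {"tx": 0,"ty": 0,"tz": 0.5,"yaw": 0,"hand": 2},
    {"tx": 0,"ty": 0,"tz": 0.3,"yaw": 0,"hand": 2},
    {"tx": 0,"ty": 0,"tz": 0.15,"yaw": 0,"hand": 2},
    {"tx": 0,"ty": 0,"tz": 0.1,"yaw": 0,"hand": 2},
    {"tx": 0,"ty": 0,"tz": 0,"yaw": 0,"hand": 2},
    {"tx": 0,"ty": 0,"tz": 0,"yaw": 0,"hand": 2},
    {"tx": 0,"ty": 0,"tz": 0,"yaw": 0,"hand": 2}
  ]
}}

```text
time_s: 38.55
ee_pos: [569.3, 287.9, -29.1]
tcp_rot: [180.0, -0.0, 94.7]
contact_force: [0.2, -0.0, 0.3]
gripper_width: 0.116
finger_force: 31.2
```

>>> {"op": "step_arm", "data": {
  "steps": [
    {"tx": 0,"ty": 0,"tz": 0,"yaw": 0,"hand": 25},
    {"tx": 0,"ty": 0,"tz": 0,"yaw": 0,"hand": 25},
    {"tx": 0,"ty": 0,"tz": 0,"yaw": 0,"hand": 25},
    {"tx": 0,"ty": 0,"tz": -0.4,"yaw": 0,"hand": 25},
    {"tx": 0,"ty": 0,"tz": -0.8,"yaw": 0,"hand": 25},
    {"tx": 0,"ty": 0,"tz": -0.9,"yaw": 0,"hand": 25},
    {"tx": 0,"ty": 0,"tz": -0.9,"yaw": 0,"hand": 25},
    {"tx": 0,"ty": 0,"tz": -0.9,"yaw": 0,"hand": 25}
  ]
}}

```text
time_s: 39.55
ee_pos: [569.0, 287.7, 168.5]
tcp_rot: [179.9, -0.0, 94.7]
contact_force: [-0.2, -0.5, 0.6]
gripper_width: 0.29
finger_force: 0.0
```

>>> {"op": "step_arm", "data": {
  "steps": [
    {"tx": 0.3,"ty": -0.9,"tz": 0,"yaw": 0,"hand": 25},
    {"tx": 0.7,"ty": -0.7,"tz": 0,"yaw": 0,"hand": 25},
    {"tx": 0.8,"ty": -0.7,"tz": 0,"yaw": 0,"hand": 25},
    {"tx": 0.8,"ty": -0.7,"tz": 0,"yaw": 0,"hand": 25},
    {"tx": 0.8,"ty": -0.7,"tz": 0,"yaw": 0,"hand": 25},
    {"tx": 0.8,"ty": -0.6,"tz": 0,"yaw": 0,"hand": 25},
    {"tx": 0.8,"ty": -0.5,"tz": 0,"yaw": 0,"hand": 25},
    {"tx": 0.8,"ty": -0.5,"tz": 0,"yaw": 0,"hand": 25}
  ]
}}

```text
time_s: 40.55
ee_pos: [279.9, 556.2, 167.1]
tcp_rot: [179.9, -0.1, 94.7]
contact_force: [1.2, -0.9, -0.7]
gripper_width: 0.295
finger_force: 0.0
```

```bash
python3 - <<'E'
from h import *
snap('side','side9.png');snap('top','top9.png')
a=cv2.imread('pics/side9.png')[150:350,230:430];b=cv2.imread('pics/top9.png')[110:310,165:475]
cv2.imwrite('pics/z9.png',cv2.resize(np.hstack([a,b]),None,fx=1.56,fy=1.56,interpolation=cv2.INTER_CUBIC))
E
python3 g.py 0 0 0 0
```

```text
t 40.65 pos [278.5 558.4 166.9] ang 4.9 rot [180.   -0.2] F [-0.5 -0.3  0.1] grip 24.9 0.0
turn units 0.98 shift now [-10.65  -6.5    3.34] after turn [-11.17  -5.57   3.34]
```

View pics/z9.png

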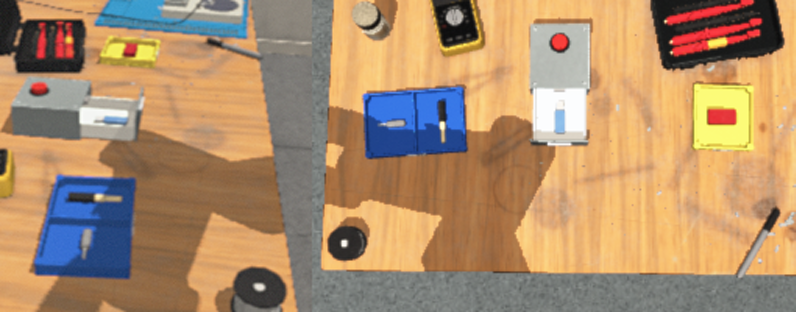

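The final picture shows the jack at (441,122) and the banana at (390,124) in separate blue bays, the block at (721,117) in the yellow tray, and the stick at (559,117) in the open drawer. The spool and pen have not moved, so I'm handing in.

```bash
python3 -c "
from workcell import *
print(job_done())"
```

```text
the job is handed in; nothing more can be done
None
```

The job is handed in, with no verdict returned: the final camera view showed one plug in each blue bay, the abrasive block in the yellow tray, the USB stick in the open drawer, and the spool and pen where they started.

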